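# Bring the open macaron shell under the filling nozzle

## Robot

A 7-joint arm with a two-finger parallel gripper is mounted at the origin on the work surface. World frame = base frame: x ahead of the robot, y to its left, z up, the work surface at z = 0. Lengths are in m, angles in rad, forces in N, time in s.
With the tool pointing down it reaches from about 0.4 to 0.875 m from the base axis. Payload 19.3 kg.
Tool frame: the origin (TCP) lies midway between the tips of the shut fingers; the grasp point (between the pads) lies 19 mm behind it; z points along the fingers, y is the direction in which the jaws open and shut (so a half turn about z gives the same grasp; the last joint's range is limited). The gripper opens to 85 mm and grips with 20 to 120 N. Pads are 22 mm wide; open, the fingers measure 114 mm over their backs; the gripper's body (76 mm by 85 mm) begins 54 mm behind the grasp point. The pads swing forward as they close: fully open they stand 13 mm farther back than shut.
Start: joints at [-1.215, 0.521, -0.036, 1.599, 0.021, 1.021, -0.113], TCP at [0.258, 0.569, 0.231] pointing down, gripper open.
Joint ranges: [-2.91, 2.91], [-0.3, 2.13], [-1.5, 1.42], [0.17, 2.43], [-1.26, 4.41], [0.16, 1.93], [-2.52, 2.52]. Speed limits (rad/s): [1.89, 1.89, 2.39, 2.39, 3.01, 3.01, 3.01].

## Interface

Orientations are given as [roll, pitch, yaw] about the fixed x, y, z axes, in that order (R = Rz(yaw) Ry(pitch) Rx(roll)).
In Python, from workcell import bot, eyes gives the robot as it stands. The module is installed in compiled form; this text tells all that it offers.
- The arm moves only by the shell command python3 -m jog 'ROWS' [FORCE]. ROWS is JSON, a list of rows, each an object with "delta_pos": the shift along the world's x, y, z in mm, a list of three; "spin": the turn about the world's z in rad; "claw": the closure, from 0 (fully open) to 1 (shut). In form: [{"delta_pos": [tx, ty, tz], "spin": spin, "claw": claw}, ...]. A call has 1 to 8 rows; each row is the pose to reach, as a shift and turn from the pose measured when the call began; what a row does not reach only later rows make up. A row lasts 1/10 s, in which the tool goes at most 50 mm and 8.59 degrees, less where a joint would pass 70% of its speed; a pose out of reach is approached as far as the arm can. A call with a gripper value outside its range is refused whole. The fingers move at their own pace and stop on an object; FORCE is the grip in N (left out, the last holds). Time passes only in rows, so rows that repeat a pose let the fingers close. It gives the time, the measured TCP pose, the force and the opening at its end, in the units of the state.
- bot.observe(): the state, without advancing time (a new reading comes with each control period).
- eyes.grab_frame(name): name is "side" or "top" or "wrist"; returns the picture (400x640x3 uint8, blue, green, red); there is no depth.
- eyes.camera_params(name): a dict with "fx", "fy", "cx", "cy" (pixels), "k1" (the pictures are not rectified: a ray, as slopes to the right and down, at radius r is drawn at 1 + k1 r^2 times it, then the intrinsics apply), "origin" and "attitude" of the camera in the world. Camera axes: x right, y up, looking along -z (the intrinsics and any distortion apply to the point x, -y, -z); pixel columns grow to the right and rows downward; lengths in m; the calibration is good to about 2 mm. A picture is of the moment at which its call begins: read the wrist's pose just before it. camera_params takes no time and is no camera call; for the wrist camera it gives the pose at the moment of the call.
- bot.job_done(): hands the job in, once; it reports no verdict.
The state is a dict: "clock": time; "qpos": joint angles; "qd": joint speeds; "joint_efforts": joint torques, N m; "position": TCP position; "tool_rot": TCP orientation; "force": force on the tool from outside, world axes, zero at the start; "moment": the same for the moment, N m; "grip_width": finger opening in m.
Only numpy, scipy, OpenCV 4.12 (cv2) and the standard library are available. Lean on these libraries where they do the work, as an engineer would, in place of code of your own. Each camera call takes 0.05 s, during which the arm holds its last target. There are 200 camera calls.

## Task

Get the depositor ready to fill the open macaron: first lift the orange drip cup up and off the bar it hangs on and stand it upright on the round dark saucer. Then slide the bamboo tray along the counter, without lifting it, until the red dot on the one open pink shell is directly under the nozzle tip. Leave the shell in its pocket and do not knock the name-card stand, the cheesecake or the jar.

Things in the scene. Friction and masses are not known exactly. Their poses are not given: they have to be found in the camera images.
- nozzle_tip (a point): tip of the fixed brass nozzle, 118 mm above the counter, pointing down. z up; y runs along the depositor's arm, a steel bar of diameter 18 mm straight over the nozzle, its top 180 mm up. The nozzle holder under the bar is 26 mm wide. At +y, 240 mm away, stands a white column (100 mm in x, 120 in y), with a steel hopper of radius 65 mm (axis at y = 300 mm) up to 0.33 m high.
- drip_cup: orange drip cup hanging under the nozzle, its rim 41 mm below the tip. Origin: centre of its underside, z up, y along the bar. Radius 28 mm, 32 mm high, foot radius 26 mm; flat legs at x = +-28 mm rise on both sides of the bar to a cross strap (61 by 16 mm, z = 135 to 143 mm) that rests on the bar. Lift it 15 to 35 mm (higher, the rim meets the nozzle), then move it past the bar's end. 0.16 kg.
- saucer: round dark steel saucer for the drip cup, flat disc of radius 50 mm, 4 mm thick, fixed to the counter. Origin: centre of the underside.
- tray: bamboo tray, 196 mm (x) by 163 mm (y), walls 22 mm high, 8 mm thick, floor 5 mm. Origin: centre of underside. The half at -x (robot's side) is an empty bay 80 mm long; beyond it six 47 mm pockets, centres at x = 16.5 and 66.5, y = -50, 0, 50 mm, dividers 14 mm high. About 0.6 kg, centre of mass near x = 10 mm; slides under a few newtons, stops when not pushed. Its final yaw is free.
- shell: the open macaron: a single pink half shell, diameter 44 mm, 9 mm high, a 12 mm red dot at its centre, loose (1.5 mm of play) in one of the tray's six pockets, which one varies; the others hold whole cream or tan macarons 23 mm high. Origin: centre of the underside, straight below the dot.
- sign: name-card stand: black foot, radius 26 mm, blank card 100 mm wide, 93 mm high in all. Bystander. Origin: centre of the underside.
- cheesecake: small cheesecake on a gold disc of radius 50 mm, 85 mm high. Bystander. Origin: centre of the underside.
- jar: closed red jam jar, radius 32 mm, 90 mm high. Bystander. Origin: centre of the underside.
- bar_end (a point): free end of the depositor's bar, at its top: 50 mm from the nozzle in -y of the nozzle frame (bar thickness adds 9 mm). The end is turned up 10 mm above the bar's top, so that things hung on the bar must be lifted over it and then moved on in -y. Same axes as the nozzle tip.
- cup_knob (a point): middle of the round black knob on top of the drip cup's strap, the place to grip: diameter 22 mm, 36 mm tall, on the cup's axis, 161 mm above the cup's underside.
Mind the look-alikes: they are no part of the job. Of the things that look like the saucer, the larger one is meant.

How it is judged:
On the way, in this order (a step that is already met when the one before it is completed fails the run):
1. the drip cup stands upright on the saucer, off the bar (horizontal distance between drip_cup and saucer below 0.026 m and height (world z) of drip_cup below 0.01 m and angle between drip_cup's own z axis and vertical below 0.1 rad), for 0.2 s.
2. the shell's dot is under the nozzle tip (horizontal distance between shell and nozzle_tip below 0.008 m), for 0.2 s.
At the end, for the whole second after the job is handed in: The drip cup stands upright and still on the saucer (centres within 26 mm); the tray lies flat and still on the counter with the open shell flat in a pocket, its centre within 8 mm, seen from above, of the nozzle tip (all of step 1 and linear speed of drip_cup below 0.02 m/s and horizontal distance between shell and nozzle_tip below 0.008 m and z of shell in the frame of tray between 0 and 0.009 m and angle between shell's own z axis and vertical below 0.15 rad and height (world z) of tray below 0.004 m and angle between tray's own z axis and vertical below 0.04 rad and linear speed of tray below 0.01 m/s); the robot touches nothing.
It fails at once if the tray is lifted off the counter (more than 12 mm) (height (world z) of tray above 0.012 m).
It fails at once if the open shell is taken out of its pocket (z of shell in the frame of tray above 0.018 m).
It fails at once if the name-card stand, cheesecake or jar is knocked (moved more than 25 mm) (distance of any of sign, cheesecake, jar from where it was at the start of the episode above 0.025 m).
It also fails if it takes over 72 s, if anything falls off the work surface, if the arm or the gripper's body presses on something with over 40 N, if the wrist force passes 120 N, or if a joint passes its speed limit or range.

## Working session

There is one attempt and no reset: what is moved stays moved. The work goes in short steps, Python scripts to look and compute and a shell command to move; the robot and the scene stay as the last step left them, time stands still between calls to the robot, and variables do not carry over. Pictures are saved under pics/ and viewed, about 8 in all and at most 12, crops included, and the job is handed in when it is done.

```bash
mkdir -p pics; cat > h.py <<'E'
import numpy as np, cv2
from scipy.spatial.transform import Rotation as R
from workcell import bot, eyes
def cam(n):
    p=eyes.camera_params(n); a=np.array(p["attitude"],float)
    M=a if a.shape==(3,3) else (R.from_euler('xyz',a).as_matrix() if a.size==3 else None)
    return p,M,np.array(p["origin"],float)
def ray(c,uv):
    p,M,o=c; K=np.array([[p["fx"],0,p["cx"]],[0,p["fy"],p["cy"]],[0,0,1.]])
    d=np.array([(uv[0]-p["cx"])/p["fx"],(uv[1]-p["cy"])/p["fy"]]); s=d.copy()
    for _ in range(20): s=d/(1+p["k1"]*(s@s))
    return o,M@np.array([s[0],-s[1],-1.])
def onz(c,uv,z):
    o,d=ray(c,uv); return o+d*(z-o[2])/d[2]
def proj(c,P):
    p,M,o=c; q=M.T@(np.array(P)-o); s=np.array([q[0],-q[1]])/-q[2]; s=s*(1+p["k1"]*(s@s))
    return np.array([p["fx"]*s[0]+p["cx"],p["fy"]*s[1]+p["cy"]])
def tri(c1,u1,c2,u2):
    o1,d1=ray(c1,u1);o2,d2=ray(c2,u2)
    t=np.linalg.lstsq(np.c_[d1,-d2],o2-o1,rcond=None)[0]
    a=o1+t[0]*d1;b=o2+t[1]*d2; return (a+b)/2,np.linalg.norm(a-b)
E
python3 - <<'E'
from h import *
s=bot.observe(); print(s)
for n in("side","top","wrist"):
    print(n,eyes.camera_params(n)); cv2.imwrite(f"pics/{n}0.png",eyes.grab_frame(n))
a=cv2.imread("pics/side0.png");b=cv2.imread("pics/top0.png")
E
```

```text
{'clock': 0.0, 'qpos': array([-1.21518766,  0.52203909, -0.03636146,  1.60001721,  0.02117948,
        1.02103561, -0.11280952]), 'qd': array([ 0.0001676 ,  0.00067408,  0.00040093, -0.00124512,  0.00178187,
       -0.00209786, -0.00108045]), 'joint_efforts': array([-1.38969161e-03, -9.27128434e+01,  1.97961532e+00, -3.69937491e+01,
        1.78611057e-02,  8.27382464e-03, -7.72969247e-05]), 'position': array([0.25803428, 0.56888738, 0.2307064 ]), 'tool_rot': array([-3.14047788e+00,  4.31499707e-05,  2.71578348e+00]), 'force': array([-0.10764649,  0.08419774, -0.6319891 ]), 'moment': array([0.0123735 , 0.00512437, 0.00519141]), 'grip_width': 0.08533645871999383}
side {'fx': 449.7123805131467, 'fy': 449.7123805131467, 'cx': 324.0767704433889, 'cy': 196.43345921257014, 'k1': -0.0652779463549433, 'origin': array([-0.14171282, -0.82034202,  0.81599041]), 'attitude': array([ 0.99875359, -0.01557275, -0.71819135])}
top {'fx': 427.34951574738403, 'fy': 427.34951574738403, 'cx': 326.3659940821028, 'cy': 201.38633021742035, 'k1': 0.019723195116858685, 'origin': array([ 0.43630038, -0.02864019,  1.1508083 ]), 'attitude': array([ 0.14042149, -0.00341567, -1.57872936])}
wrist {'fx': 354.1908904468683, 'fy': 354.1908904468683, 'cx': 316.8483428749657, 'cy': 198.75893445642703, 'k1': -0.0395753067507538, 'origin': array([0.1896716 , 0.59930524, 0.37343306]), 'attitude': array([-0.29904202,  0.00139597,  1.14513257])}
```

View pics/top0.png

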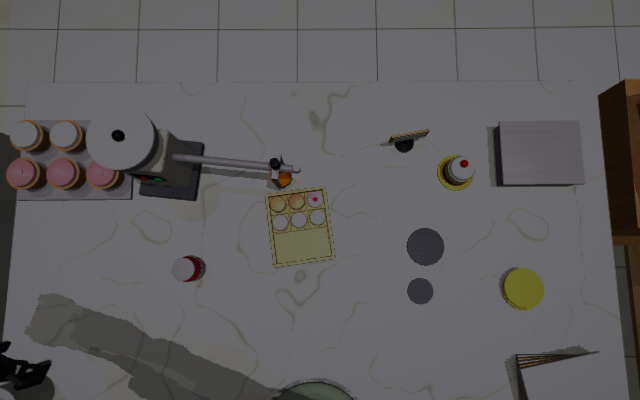

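View pics/side0.png

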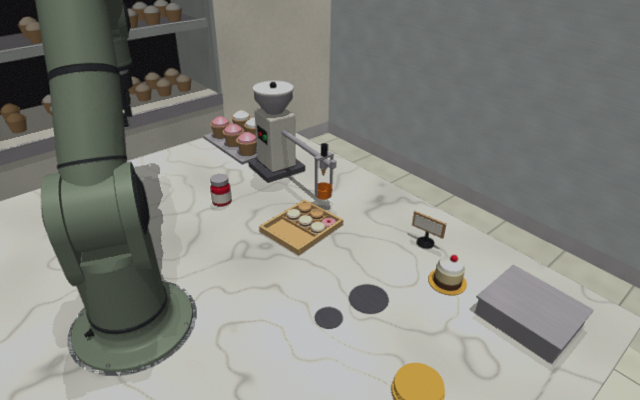

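Top view: the larger dark disc is at (425,246) and the smaller look-alike at (420,291). In the side view they are at (368,298) and (328,317). The saucer is the larger one. The cup hangs near (283,175), with its knob at (275,163). The tray is centred near (300,226), and its red dot is at (315,199).

Next is one enlarged composite to confirm these, plus the measurements.

```bash
python3 - <<'E'
from h import *
T=cv2.imread("pics/top0.png");S=cv2.imread("pics/side0.png");ct,cs=cam("top"),cam("side")
z=lambda I,x,y,w,h,f:cv2.resize(I[y:y+h,x:x+w],None,fx=f,fy=f,interpolation=cv2.INTER_CUBIC)
A=np.clip(z(T,170,130,170,140,4).astype(float)*1.6,0,255).astype(np.uint8)[:,:800]
a=z(T,240,140,100,75,4); a=np.clip(a*1.7,0,255).astype(np.uint8)
b=z(S,280,130,80,85,5)[:,:400]
c=np.clip(z(T,390,220,80,90,3)*1.7,0,255).astype(np.uint8)
o=np.zeros((600,800,3),np.uint8); o[:300,:400]=a;o[:425,400:]=b;o[310:580,:240]=c
cv2.imwrite("pics/crop1.png",o)
def blobs(n,I,m,c,zz,mn):
    k,l,st,ce=cv2.connectedComponentsWithStats(m.astype(np.uint8))
    for i in range(1,k):
        if st[i,4]>=mn: print(n,ce[i].round(1),st[i],onz(c,ce[i],zz).round(4))
for n,I,c in(("T",T,ct),("S",S,cs)):
    H=cv2.cvtColor(I,cv2.COLOR_BGR2HSV);h,s,v=[H[...,i].astype(int) for i in range(3)]
    vv=v<(100 if n=="T" else 75)
    m=vv&(s<60); m[:220]=0;m[:,:300]=0;m[330:]=0; m[:,470:]=0
    blobs(n+" dark",I,m,c,.004,300)
    m=((h<4)|(h>165))&(s>100)&(v>80); m2=np.zeros_like(m); 
    m2[150:235,260:345]=m[150:235,260:345]; blobs(n+" dot",I,m2,c,.014,3)
    m=(h>=5)&(h<16)&(s>180); m2[:]=0; m2[150:235,260:345]=m[150:235,260:345]; blobs(n+" cup",I,m2,c,.06,8)
    m=(v<40);m2[:]=0;m2[135:175,265:345]=m[135:175,265:345]; blobs(n+" knob",I,m2,c,.21,8)
E
```

```text
T dark [425.1 246.3] [ 406  228   39   38 1136] [ 0.4752 -0.2964  0.004 ]
T dark [419.9 290.7] [407 278  27  27 559] [ 0.3592 -0.2778  0.004 ]
T dot [314.9 198.7] [313 197   5   5  18] [ 0.6044 -0.003   0.014 ]
T cup [284.7 175.4] [279 172  12   9  79] [0.6596 0.0742 0.06  ]
T cup [285.6 184.1] [283 182   7   5  10] [0.6365 0.0717 0.06  ]
T knob [275.3 163.5] [269 158  15  12 111] [0.6563 0.0813 0.21  ]
S dot [328.3 220.9] [327 220   4   3   9] [ 0.607  -0.0022  0.014 ]
S cup [323.9 190.5] [318 183  13  16 177] [0.6623 0.0826 0.06  ]
S knob [324.  149.6] [322 144   5  12  59] [0.6538 0.0761 0.21  ]
```

View pics/crop1.png

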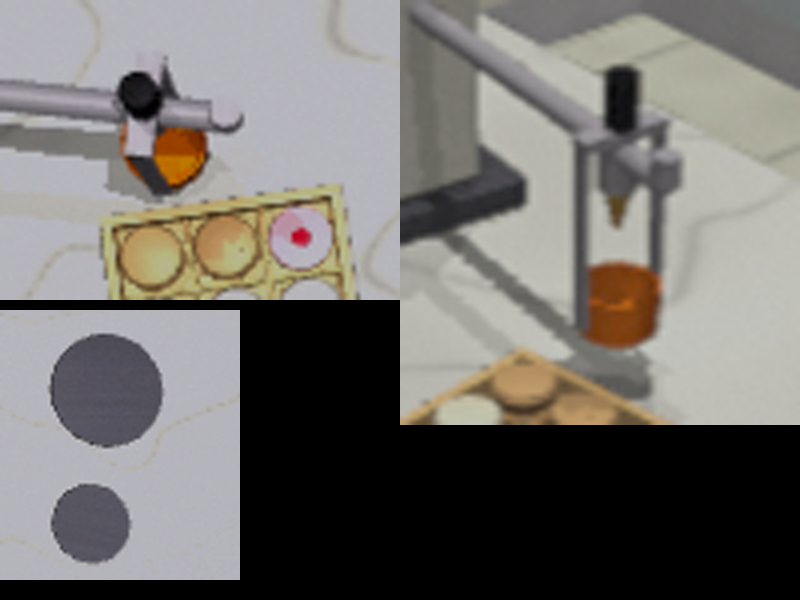

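The crop confirms the saucer as the larger disc (39 px against 27 px; about 100 mm at this scale). It also shows the cup on the bar just inboard of the upturned end, and the dot in the tray's far right pocket. One more computation before I move.

```bash
python3 - <<'E'
from h import *
ct,cs=cam("top"),cam("side")
print("knob",tri(ct,(274.8,163.2),cs,(324.4,149.5)))
print("knob top",onz(ct,(274.5,162.5),.224), "side mid",onz(cs,(324.4,149.5),.206))
print("cup rim side", onz(cs,(324.4,184),.077))
a,b=onz(ct,(180,157.5),.18),onz(ct,(292.5,168.5),.18); d=a-b; print("bar",a,b,"psi",-np.arctan2(d[0],d[1]))
print("end",onz(ct,(297,169),.19),onz(cs,(333.5,161),.19))
print("tip",onz(cs,(323.4,175),.118))
for u in((266,193),(326,187),(334,260),(273,267)): print("tray corner",onz(ct,u,.022))
for n,u in(("sign",(404,146)),("cake",(456,172)),("jar",(190,268))): print(n,onz(ct,u,.0))
print("saucer side",onz(cs,(368.5,298.5),.004))
E
```

```text
knob (array([0.65889855, 0.08202442, 0.2061932 ]), np.float64(0.002784400710661169))
knob top [0.65519541 0.0814429  0.224     ] side mid [0.66043683 0.08167503 0.206     ]
cup rim side [0.67103028 0.09065635 0.077     ]
bar [0.67882385 0.3056138  0.18      ] [0.65107742 0.04485494 0.18      ] psi -0.1060076222221665
end [0.64762232 0.03377594 0.19      ] [0.65308512 0.03233737 0.19      ]
tip [0.65898375 0.08258556 0.118     ]
tray corner [0.61966329 0.12739743 0.022     ]
tray corner [ 0.63477495 -0.03308947  0.022     ]
tray corner [ 0.44081464 -0.05250419  0.022     ]
tray corner [0.4240485  0.10678257 0.022     ]
sign [ 0.75224099 -0.25008818  0.        ]
cake [ 0.67771905 -0.39021653  0.        ]
jar [0.42323326 0.32915759 0.        ]
saucer side [ 0.47490801 -0.30131507  0.004     ]
```

```bash
python3 -m jog '[{"delta_pos":[0,0,45],"spin":0,"claw":0},{"delta_pos":[30,-40,50],"spin":0.05,"claw":0},{"delta_pos":[60,-80,50],"spin":0.1,"claw":0},{"delta_pos":[90,-120,50],"spin":0.2,"claw":0},{"delta_pos":[120,-155,50],"spin":0.32,"claw":0},{"delta_pos":[150,-190,50],"spin":0.32,"claw":0},{"delta_pos":[180,-225,50],"spin":0.32,"claw":0},{"delta_pos":[210,-260,50],"spin":0.32,"claw":0}]' 60
```

```text
clock: 0.95
position: [0.469, 0.3072, 0.2809]
tool_rot: [-3.141, 0.0, 3.036]
force: [0.3, 0.7, 0.2]
grip_width: 0.0857
```

```bash
python3 -m jog '[{"delta_pos":[30,-36,0],"spin":0,"claw":0},{"delta_pos":[60,-72,0],"spin":0,"claw":0},{"delta_pos":[90,-108,0],"spin":0,"claw":0},{"delta_pos":[120,-144,0],"spin":0,"claw":0},{"delta_pos":[150,-180,0],"spin":0,"claw":0},{"delta_pos":[189,-225,0],"spin":0,"claw":0},{"delta_pos":[189,-225,0],"spin":0,"claw":0},{"delta_pos":[189,-225,0],"spin":0,"claw":0}]'
python3 - <<'E'
from h import *
c=cam("wrist");I=eyes.grab_frame("wrist");print(c[2],proj(c,(.658,.082,.224)),proj(c,(.658,.082,.206)))
cv2.imwrite("pics/w1.png",I)
E
```

```text
clock: 1.75
position: [0.6586, 0.0802, 0.2801]
tool_rot: [-3.14, -0.001, 3.033]
force: [-0.0, 1.1, 1.0]
grip_width: 0.0853
[0.58401449 0.08777257 0.42278588] [321.36936165 219.69196415] [321.08831089 209.94466806]
```

View pics/w1.png

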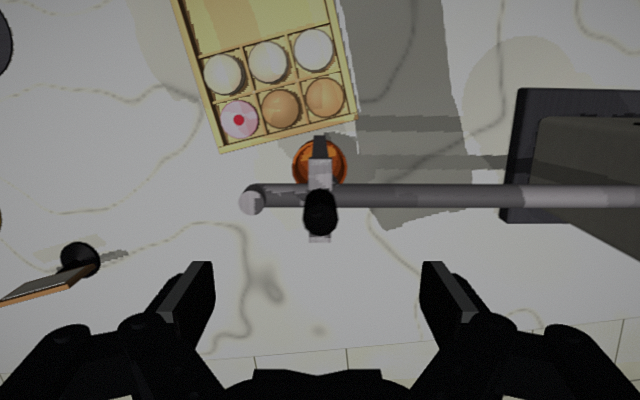

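The wrist view shows the knob top at (320,219) against a predicted (321,220). The bar runs horizontally in the image, so the jaws are aligned with it. Descending now to grip.

```bash
python3 -m jog '[{"delta_pos":[0,1,-40],"spin":0,"claw":0},{"delta_pos":[0,1,-75],"spin":0,"claw":0},{"delta_pos":[0,1,-87],"spin":0,"claw":0},{"delta_pos":[0,1,-87],"spin":0,"claw":0.5},{"delta_pos":[0,1,-87],"spin":0,"claw":1},{"delta_pos":[0,1,-87],"spin":0,"claw":1},{"delta_pos":[0,1,-87],"spin":0,"claw":1},{"delta_pos":[0,1,-87],"spin":0,"claw":1}]' 80
```

```text
clock: 2.6
position: [0.6584, 0.083, 0.1947]
tool_rot: [-3.141, 0.001, 3.035]
force: [-2.9, -0.1, 8.3]
grip_width: 0.0199
```

```bash
python3 -m jog '[{"delta_pos":[0,0,0],"spin":0,"claw":1},{"delta_pos":[0,0,8],"spin":0,"claw":1},{"delta_pos":[0,0,16],"spin":0,"claw":1},{"delta_pos":[0,0,24],"spin":0,"claw":1},{"delta_pos":[0,0,24],"spin":0,"claw":1}]'
python3 - <<'E'
from h import *
I=eyes.grab_frame("side");J=eyes.grab_frame("wrist")
o=np.zeros((400,800,3),np.uint8);o[:,:400]=cv2.resize(I[120:220,280:380],(400,400),interpolation=cv2.INTER_CUBIC);o[:250,400:]=cv2.resize(J,(400,250))
cv2.imwrite("pics/lift.png",o); print(bot.observe()["force"])
E
```

```text
clock: 3.1
position: [0.659, 0.0831, 0.2203]
tool_rot: [3.141, 0.003, 3.035]
force: [0.8, 0.4, -1.9]
grip_width: 0.0199
[-0.50058401 -0.57670475 -3.25735104]
```

View pics/lift.png

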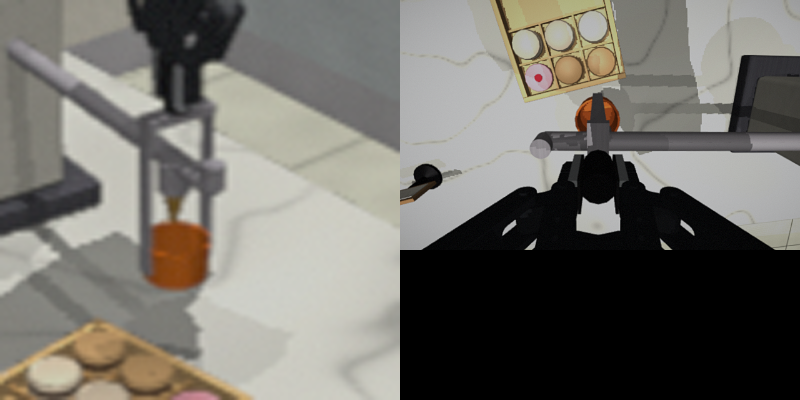

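The cup is lifted about 25 mm, upright and clear of the bar, with the rim still below the nozzle. Now out along −y of the bar.

```bash
python3 -m jog '[{"delta_pos":[-1,-10,0],"spin":0,"claw":1},{"delta_pos":[-3,-30,0],"spin":0,"claw":1},{"delta_pos":[-5,-50,0],"spin":0,"claw":1},{"delta_pos":[-7,-70,0],"spin":0,"claw":1},{"delta_pos":[-10,-90,0],"spin":0,"claw":1},{"delta_pos":[-12,-110,0],"spin":0,"claw":1},{"delta_pos":[-14,-130,0],"spin":0,"claw":1},{"delta_pos":[-15,-140,0],"spin":0,"claw":1}]'
```

```text
clock: 4.0
position: [0.6428, -0.0598, 0.2187]
tool_rot: [-3.14, 0.001, 3.032]
force: [-0.0, -0.8, -2.1]
grip_width: 0.0197
```

```bash
python3 -m jog '[{"delta_pos":[-15,-20,0],"spin":0,"claw":1},{"delta_pos":[-40,-55,0],"spin":0,"claw":1},{"delta_pos":[-65,-92,0],"spin":0,"claw":1},{"delta_pos":[-90,-128,0],"spin":0,"claw":1},{"delta_pos":[-115,-164,0],"spin":0,"claw":1},{"delta_pos":[-140,-200,0],"spin":0,"claw":1},{"delta_pos":[-160,-226,0],"spin":0,"claw":1},{"delta_pos":[-168,-238,0],"spin":0,"claw":1}]'
python3 -m jog '[{"delta_pos":[0,0,-15],"spin":0,"claw":1},{"delta_pos":[0,0,-35],"spin":0,"claw":1},{"delta_pos":[0,0,-50],"spin":0,"claw":1},{"delta_pos":[0,0,-50],"spin":0,"claw":1}]'
python3 - <<'E'
from h import *
I=eyes.grab_frame("side");J=eyes.grab_frame("top")
o=np.zeros((400,800,3),np.uint8);o[:,:400]=cv2.resize(I[210:330,300:420],(400,400),interpolation=cv2.INTER_CUBIC);o[:,400:]=np.clip(cv2.resize(J[190:310,360:480],(400,400))*1.6,0,255)
cv2.imwrite("pics/place.png",o); s=bot.observe();print(s["position"],s["force"],s["clock"])
E
```

```text
clock: 4.8
position: [0.4724, -0.3005, 0.2187]
tool_rot: [-3.139, 0.0, 3.029]
force: [0.9, 0.3, -1.7]
grip_width: 0.0199
clock: 5.2
position: [0.4718, -0.2996, 0.1669]
tool_rot: [-3.141, -0.003, 3.03]
force: [0.9, -0.7, -1.2]
grip_width: 0.0199
[ 0.47267776 -0.30031076  0.16892224] [-0.19031606 -0.32770027 -0.25825223] 5.3
```

View pics/place.png

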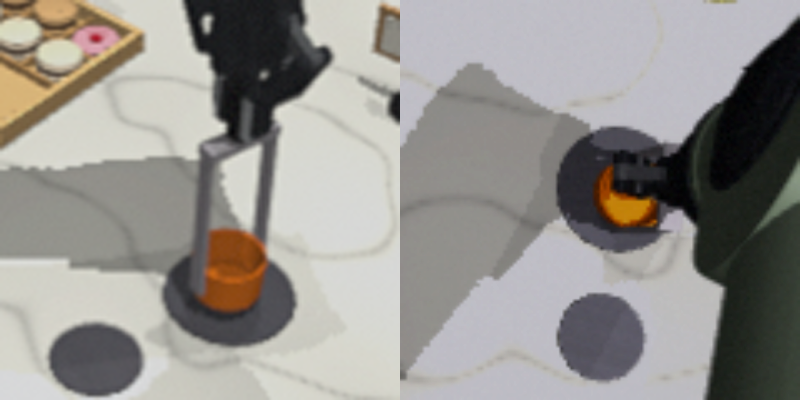

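The cup is upright over the centre of the larger disc: its foot is at crop (232,295) and the disc centre at (229,297). It is about 15 mm up. Lowering until contact.

```bash
python3 -m jog '[{"delta_pos":[2,2,-5],"spin":0,"claw":1},{"delta_pos":[2,2,-10],"spin":0,"claw":1},{"delta_pos":[2,2,-13],"spin":0,"claw":1},{"delta_pos":[2,2,-15],"spin":0,"claw":1},{"delta_pos":[2,2,-15],"spin":0,"claw":1}]'
```

```text
clock: 5.8
position: [0.4748, -0.2985, 0.1541]
tool_rot: [-3.139, 0.0, 3.029]
force: [-1.3, -0.3, -0.7]
grip_width: 0.0198
```

```bash
python3 -m jog '[{"delta_pos":[0,0,-2],"spin":0,"claw":1},{"delta_pos":[0,0,-2],"spin":0,"claw":1}]'; python3 -c "
from h import *
print(bot.observe()['force'])"
```

```text
clock: 6.0
position: [0.4758, -0.2994, 0.1538]
tool_rot: [-3.138, 0.003, 3.029]
force: [-4.0, 0.5, 26.3]
grip_width: 0.0197
[-3.95393087  0.52674222 26.27904873]
```

```bash
python3 -m jog '[{"delta_pos":[0,0,0],"spin":0,"claw":1},{"delta_pos":[0,0,0],"spin":0,"claw":0.65},{"delta_pos":[0,0,0],"spin":0,"claw":0.45},{"delta_pos":[0,0,0],"spin":0,"claw":0.2},{"delta_pos":[0,0,0],"spin":0,"claw":0},{"delta_pos":[0,0,20],"spin":0,"claw":0},{"delta_pos":[0,0,50],"spin":0,"claw":0},{"delta_pos":[0,0,90],"spin":0,"claw":0}]'
```

```text
clock: 6.8
position: [0.4751, -0.2989, 0.2437]
tool_rot: [-3.139, 0.001, 3.029]
force: [0.2, -0.4, 1.1]
grip_width: 0.0853
```

```bash
python3 -m jog '[{"delta_pos":[-5,40,0],"spin":-0.14,"claw":0},{"delta_pos":[-10,80,0],"spin":-0.28,"claw":0},{"delta_pos":[-15,120,0],"spin":-0.42,"claw":0},{"delta_pos":[-20,160,0],"spin":-0.56,"claw":0},{"delta_pos":[-25,200,0],"spin":-0.7,"claw":0},{"delta_pos":[-28,240,0],"spin":-0.84,"claw":0},{"delta_pos":[-32,280,0],"spin":-0.98,"claw":0},{"delta_pos":[-38,320,0],"spin":-1.12,"claw":0}]'
python3 -m jog '[{"delta_pos":[0,5,-40],"spin":-0.12,"claw":0},{"delta_pos":[0,7,-80],"spin":-0.236,"claw":0.3},{"delta_pos":[0,7,-120],"spin":-0.236,"claw":0.3},{"delta_pos":[0,7,-120],"spin":-0.236,"claw":0.3}]'
python3 - <<'E'
from h import *
s=bot.observe();print(s["qpos"].round(2),s["force"])
c=cam("wrist");J=eyes.grab_frame("wrist");I=eyes.grab_frame("side");cv2.imwrite("pics/s2.png",I);cv2.imwrite("pics/t2.png",eyes.grab_frame("top"))
cv2.imwrite("pics/w2.png",J);print(c)
o=np.zeros((600,800,3),np.uint8);o[:400,:400]=cv2.resize(I[210:330,300:420],(400,400),interpolation=cv2.INTER_CUBIC);o[:400,400:]=cv2.resize(I[130:230,280:380],(400,400),interpolation=cv2.INTER_CUBIC);o[400:,:320]=cv2.resize(J,(320,200))
cv2.imwrite("pics/c2.png",o)
E
```

```text
clock: 7.6
position: [0.4387, 0.0125, 0.2438]
tool_rot: [-3.139, 0.001, 1.972]
force: [1.1, 0.7, 0.4]
grip_width: 0.0854
clock: 8.0
position: [0.4363, 0.0194, 0.1205]
tool_rot: [-3.133, 0.001, 1.736]
force: [0.1, 0.0, 1.3]
grip_width: 0.0597
[-0.33  0.42  0.19  2.18 -0.14  0.56  0.13] [1.30215463e-01 4.73429559e-04 1.25954839e+00]
({'fx': 354.1908904468683, 'fy': 354.1908904468683, 'cx': 316.8483428749657, 'cy': 198.75893445642703, 'k1': -0.0395753067507538, 'origin': array([0.42522353, 0.09313895, 0.26304571]), 'attitude': array([-0.30058708,  0.00926693,  0.16567168])}, array([[ 0.98626546, -0.16022669, -0.04009805],
       [ 0.16490777,  0.94163208,  0.29348672],
       [-0.0092668 , -0.2960683 ,  0.95512182]]), array([0.42522353, 0.09313895, 0.26304571]))
```

View pics/c2.png

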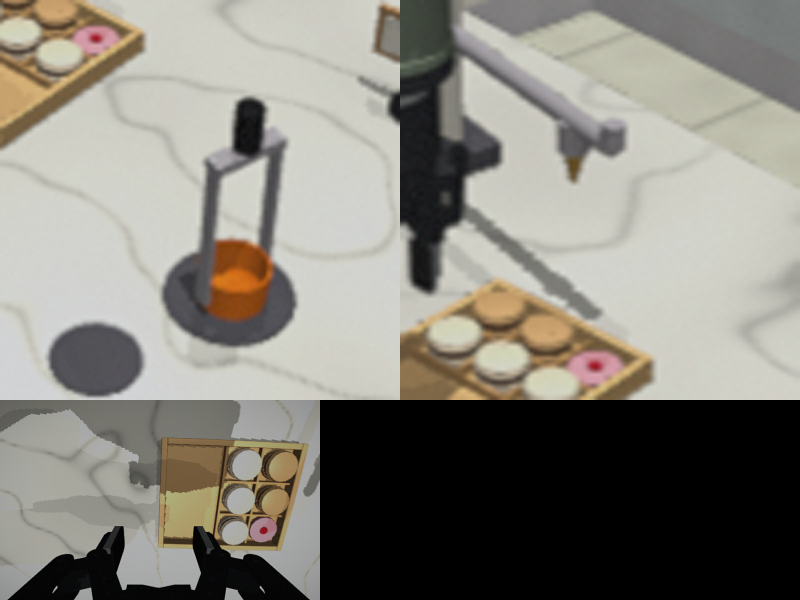

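The cup stands upright on the saucer, its foot at crop (236,297) against a disc centre of (229,297), with the bar free. The nozzle tip is at side pixel (323.3,175.5). The tray's rear wall lies between the fingers in the wrist view. I'll refine the wall position from that picture.

```bash
python3 - <<'E'
from h import *
J=cv2.imread("pics/w2.png")
p,_,_=cam("wrist");o=np.array([0.42522353,0.09313895,0.26304571]);M=R.from_euler('xyz',[-0.30058708,0.00926693,0.16567168]).as_matrix();c=(p,M,o)
# outer rear edge per row: first column with bamboo hue near 326..316
H=cv2.cvtColor(J,cv2.COLOR_BGR2HSV)
P=[]
for r in range(90,285,8):
    m=(H[r,:,1]>75); k=[x for x in range(295,345) if m[x:x+6].all()]
    if k: P.append(onz(c,(k[0],r),.022)[:2])
P=np.array(P);v=cv2.fitLine(P.astype(np.float32),cv2.DIST_HUBER,0,1e-4,1e-4).ravel();print(len(P),v, "yaw",-np.arctan2(v[0],v[1]) if v[1]>0 else -np.arctan2(-v[0],-v[1]))
print(P[::6].round(4)); t=(.03-v[3])/v[1]; print("x at y=.03",v[2]+t*v[0])
cs=cam("side");print("tip",onz(cs,(323.3,175.5),.118),"cup foot off",onz(cs,(300+235/3.333,210+297/3.333),.004))
E
```

```text
25 [ 0.13560216 -0.99076337  0.4361826   0.02664032] yaw 0.13602123
[[ 0.427   0.0931]
 [ 0.431   0.062 ]
 [ 0.436   0.0287]
 [ 0.4407 -0.0076]
 [ 0.4465 -0.0471]]
x at y=.03 0.43572277
tip [0.65671902 0.08045781 0.118     ] cup foot off [ 0.47720645 -0.30600359  0.004     ]
```

```bash
python3 -m jog '[{"delta_pos":[2,10,-30],"spin":-0.045,"claw":0.3},{"delta_pos":[2,10,-65],"spin":-0.045,"claw":0.3},{"delta_pos":[2,10,-95],"spin":-0.045,"claw":0.5},{"delta_pos":[2,10,-107],"spin":-0.045,"claw":0.6},{"delta_pos":[2,10,-108],"spin":-0.045,"claw":0.6}]' 40
python3 -m jog '[{"delta_pos":[0,0,0],"spin":0,"claw":0.75},{"delta_pos":[0,0,0],"spin":0,"claw":0.85},{"delta_pos":[0,0,0],"spin":0,"claw":1},{"delta_pos":[0,0,0],"spin":0,"claw":1},{"delta_pos":[0,0,0],"spin":0,"claw":1},{"delta_pos":[0,0,0],"spin":0,"claw":1}]'
```

```text
clock: 8.65
position: [0.4418, 0.0293, 0.0176]
tool_rot: [-3.141, 0.001, 1.69]
force: [-0.2, -0.1, 0.6]
grip_width: 0.0343
clock: 9.25
position: [0.4418, 0.0293, 0.019]
tool_rot: [-3.141, 0.0, 1.69]
force: [-5.0, -0.3, 13.5]
grip_width: 0.006
```

```bash
python3 -m jog '[{"delta_pos":[3,5,0],"spin":0,"claw":1},{"delta_pos":[9,15,0],"spin":0,"claw":1},{"delta_pos":[15,25,0],"spin":0,"claw":1},{"delta_pos":[21,35,0],"spin":0,"claw":1},{"delta_pos":[27,45,0],"spin":0,"claw":1},{"delta_pos":[33,55,0],"spin":0,"claw":1},{"delta_pos":[39,65,0],"spin":0,"claw":1},{"delta_pos":[41,69,0],"spin":0,"claw":1}]'
cat > dot.py <<'E'
from h import *
import sys
for n in("top","side"):
    c=cam(n);I=eyes.grab_frame(n);cv2.imwrite(f"pics/{n}{sys.argv[1]}.png",I)
    H=cv2.cvtColor(I,cv2.COLOR_BGR2HSV);h,s,v=[H[...,i].astype(int) for i in range(3)]
    m=((h<4)|(h>165))&(s>100)&(v>60);u=proj(c,(.64,.06,.014)).astype(int);m2=np.zeros(m.shape,np.uint8)
    sl=np.s_[u[1]-45:u[1]+45,u[0]-45:u[0]+45];m2[sl]=m[sl]
    k,l,st,ce=cv2.connectedComponentsWithStats(m2)
    for i in range(1,k):
        if st[i,4]>2: print(n,ce[i].round(1),st[i,4],onz(c,ce[i],.014).round(4))
print(bot.observe()["position"],bot.observe()["force"])
E
python3 dot.py a
```

```text
clock: 10.05
position: [0.4836, 0.0994, 0.0191]
tool_rot: [-3.142, 0.0, 1.691]
force: [-3.0, -6.5, 5.1]
grip_width: 0.0056
top [294.1 184.3] 18 [0.6443 0.0529 0.014 ]
side [326.3 208.1] 9 [0.648  0.0535 0.014 ]
[0.48357343 0.09932326 0.01909648] [ 0.97522139 -1.08217099  2.93607276]
```

```bash
python3 -m jog '[{"delta_pos":[3,8,0],"spin":0.01,"claw":1},{"delta_pos":[6,16,0],"spin":0.02,"claw":1},{"delta_pos":[9,24,0],"spin":0.03,"claw":1},{"delta_pos":[9,24,0],"spin":0.03,"claw":1},{"delta_pos":[9,24,0],"spin":0.03,"claw":1}]'
python3 dot.py b
python3 - <<'E'
import cv2,numpy as np
I=cv2.imread("pics/sideb.png");J=cv2.imread("pics/topb.png")
o=np.zeros((560,800,3),np.uint8);o[:,:400]=cv2.resize(I[150:220,300:350],(400,560),interpolation=cv2.INTER_CUBIC)
o[:400,400:]=np.clip(cv2.resize(J[140:220,240:320],(400,400),interpolation=cv2.INTER_CUBIC)*1.7,0,255);cv2.imwrite("pics/cb.png",o)
E
```

```text
clock: 10.65
position: [0.4929, 0.1235, 0.0191]
tool_rot: [3.14, 0.0, 1.721]
force: [1.1, 0.0, -0.8]
grip_width: 0.0059
top [281.6 179.8] 19 [0.6568 0.0867 0.014 ]
side [322.4 202.3] 9 [0.6602 0.0864 0.014 ]
[0.49272106 0.1231953  0.01912995] [ 0.85214191 -1.00047376 -0.68013358]
```

View pics/cb.png

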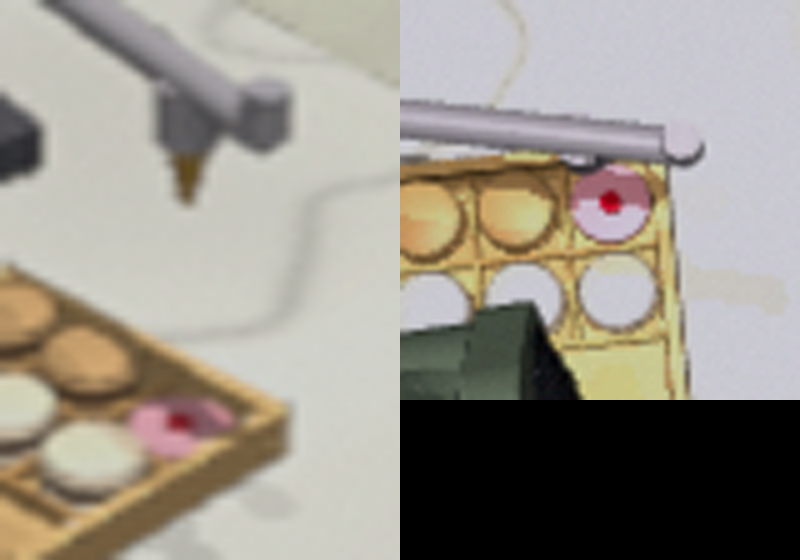

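Both views put the dot about (+2,+3) mm past the nozzle. Correcting that.

```bash
python3 -m jog '[{"delta_pos":[-1,-2,0],"spin":0,"claw":1},{"delta_pos":[-2,-3,0],"spin":-0.005,"claw":1},{"delta_pos":[-2,-3,0],"spin":-0.005,"claw":1},{"delta_pos":[-2,-3,0],"spin":-0.005,"claw":1}]'
python3 dot.py c
```

```text
clock: 11.15
position: [0.4906, 0.1199, 0.0191]
tool_rot: [3.141, 0.0, 1.716]
force: [0.6, -2.9, 0.3]
grip_width: 0.0061
top [280.6 180.2] 19 [0.6557 0.0894 0.014 ]
side [321.7 202.1] 9 [0.6591 0.089  0.014 ]
[0.49058903 0.11996827 0.01913053] [ 0.34638422 -3.57397042 -0.50465073]
```

```bash
python3 -m jog '[{"delta_pos":[0,0,0],"spin":-0.02,"claw":1},{"delta_pos":[0,0,0],"spin":-0.04,"claw":1},{"delta_pos":[0,0,0],"spin":-0.04,"claw":1},{"delta_pos":[0,0,0],"spin":-0.04,"claw":1}]'
python3 dot.py d
```

```text
clock: 11.65
position: [0.4905, 0.1201, 0.0191]
tool_rot: [3.141, 0.0, 1.676]
force: [1.1, 0.4, -0.2]
grip_width: 0.0063
top [280.6 180.2] 19 [0.6557 0.0894 0.014 ]
side [321.3 202.1] 9 [0.6583 0.0896 0.014 ]
[0.49056604 0.12011051 0.01911787] [0.62581528 0.01395151 0.37783393]
```

```bash
python3 -m jog '[{"delta_pos":[0,0,0],"spin":-0.03,"claw":1},{"delta_pos":[0,0,0],"spin":-0.06,"claw":1},{"delta_pos":[0,0,0],"spin":-0.06,"claw":1},{"delta_pos":[0,0,0],"spin":-0.06,"claw":1}]'
python3 dot.py e
```

```text
clock: 12.15
position: [0.4905, 0.1206, 0.0191]
tool_rot: [3.141, -0.0, 1.617]
force: [0.3, 3.9, -0.2]
grip_width: 0.0056
top [281.5 180.4] 17 [0.6553 0.0871 0.014 ]
side [321.5 202.5] 8 [0.6572 0.0876 0.014 ]
[0.49051205 0.12046248 0.01913607] [ 0.04649935  4.15574889 -0.21521805]
```

```bash
python3 -m jog '[{"delta_pos":[0,0,0],"spin":-0.015,"claw":1},{"delta_pos":[0,0,0],"spin":-0.03,"claw":1},{"delta_pos":[0,0,0],"spin":-0.03,"claw":1},{"delta_pos":[0,0,0],"spin":-0.03,"claw":1}]'
python3 dot.py f
```

```text
clock: 12.65
position: [0.4905, 0.1205, 0.0191]
tool_rot: [3.141, -0.0, 1.587]
force: [-0.7, 3.2, -0.4]
grip_width: 0.0059
top [282.8 180.9] 21 [0.6539 0.0835 0.014 ]
side [322.5 203.2] 10 [0.6571 0.0824 0.014 ]
[0.490506   0.12046777 0.01913541] [ 0.95379511  3.34122551 -0.12474334]
```

The dot is now within about 1 mm of the nozzle estimate in both views. Releasing and retreating.

```bash
python3 -m jog '[{"delta_pos":[0,0,0],"spin":0,"claw":0.9},{"delta_pos":[0,0,0],"spin":0,"claw":0.7},{"delta_pos":[0,0,0],"spin":0,"claw":0.5},{"delta_pos":[0,0,20],"spin":0,"claw":0.5},{"delta_pos":[0,0,50],"spin":0,"claw":0.5},{"delta_pos":[-20,0,95],"spin":0,"claw":0.5},{"delta_pos":[-20,0,140],"spin":0,"claw":0.5},{"delta_pos":[-20,0,150],"spin":0,"claw":0.5}]'
python3 dot.py g
python3 - <<'E'
from h import *
I=cv2.imread("pics/sideg.png");J=cv2.imread("pics/topg.png");c=cam("wrist");cv2.imwrite("pics/wg.png",W:=eyes.grab_frame("wrist"))
o=np.zeros((600,800,3),np.uint8);o[:300,:300]=cv2.resize(I[150:220,300:370],(300,300),interpolation=cv2.INTER_CUBIC)
o[300:,:300]=cv2.resize(I[220:330,310:420],(300,300));o[:300,300:780]=cv2.resize(W,(480,300));o[300:,300:800]=np.clip(cv2.resize(J[130:280,220:470],(500,300))*1.6,0,255);cv2.imwrite("pics/cg.png",o)
for P in((.655,.083,.118),(.657,.083,.014)): print(proj(c,P))
E
```

```text
clock: 13.55
position: [0.4718, 0.1206, 0.1732]
tool_rot: [3.136, -0.002, 1.586]
force: [0.8, 0.9, -0.3]
grip_width: 0.0428
top [282.8 180.9] 21 [0.6539 0.0835 0.014 ]
side [322.5 203.2] 10 [0.6571 0.0824 0.014 ]
[0.47132415 0.12076089 0.1708243 ] [-0.20273017 -0.34282972 -1.07122456]
[600.9308165 279.9614774]
[517.83968757 222.50371528]
```

View pics/cg.png

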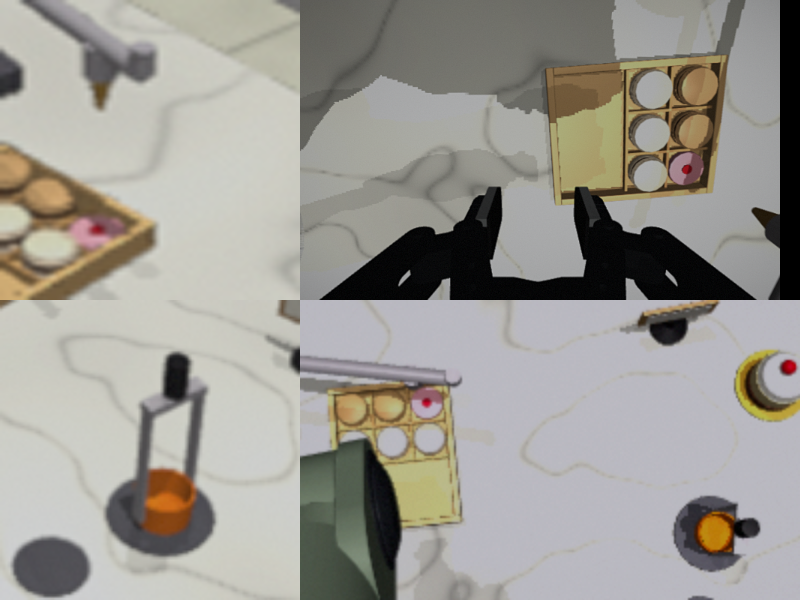

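Cup upright on the saucer, shell in its pocket, dot unmoved by the release, tool free. The wrist view also shows the tip at (604,280), so I can use it as an independent check on the dot.

```bash
python3 -m jog '[{"delta_pos":[0,-20,10],"spin":0,"claw":0.5},{"delta_pos":[0,-50,30],"spin":0,"claw":0.5},{"delta_pos":[20,-80,50],"spin":0,"claw":0.5},{"delta_pos":[40,-80,50],"spin":0,"claw":0.5},{"delta_pos":[40,-80,50],"spin":0,"claw":0.5},{"delta_pos":[40,-80,50],"spin":0,"claw":0.5}]'
python3 - <<'E'
from h import *
c=cam("wrist");W=eyes.grab_frame("wrist");cv2.imwrite("pics/wh.png",W)
a=proj(c,(.656,.083,.118));b=proj(c,(.656,.083,.014));print(a,b)
H=cv2.cvtColor(W,cv2.COLOR_BGR2HSV);h,s,v=[H[...,i].astype(int) for i in range(3)]
m=(((h<4)|(h>165))&(s>100)&(v>60)).astype(np.uint8);k,l,st,ce=cv2.connectedComponentsWithStats(m)
for i in range(1,k):
    if st[i,4]>15: print(ce[i],st[i],onz(c,ce[i],.014))
x,y=int(min(max(a[0],60),580)),int(min(max(a[1],60),340));print("crop",x-60,y-60, cam("wrist")[2])
cv2.imwrite("pics/ch.png",cv2.resize(W[y-60:y+60,x-60:x+60],(600,600),interpolation=cv2.INTER_CUBIC))
import pickle;pickle.dump(c,open("c.pkl","wb"))
E
```

```text
clock: 14.3
position: [0.51, 0.0403, 0.2178]
tool_rot: [-3.141, 0.0, 1.587]
force: [-0.4, 0.8, -0.0]
grip_width: 0.0428
[528.61788695 142.58543517] [468.01283952 127.11588066]
[467.66666667 129.97826087] [461 124  14  13 138] [0.65603214 0.08024491 0.014     ]
crop 468 82 [0.50863234 0.11491508 0.36069218]
```

View pics/ch.png

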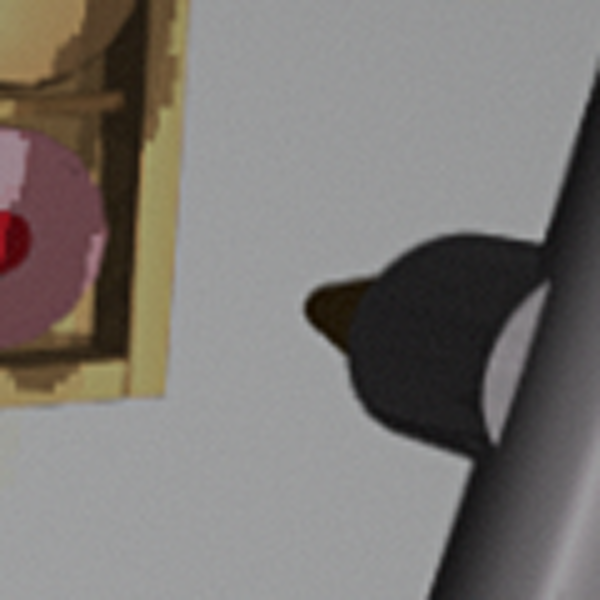

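The enlarged wrist crop shows the tip at crop (312,308), which is pixel (530,143). That puts the tip at about (0.657, 0.0825), and the dot from the same frame at (0.656, 0.080), an offset of about 2.5 mm. All three cameras agree well inside 8 mm, so I'm handing in.

```bash
python3 -c "
from h import *
print(bot.observe()['force'],bot.job_done())"
```

```text
the job is handed in; nothing more can be done
[-0.10383325  0.83101573  0.22242508] None
```

I hung the drip cup off the bar and stood it on the larger dark saucer, then slid the tray along the counter by its rear wall until the shell's red dot was under the nozzle. I handed the job in at about 14 s; it reports no verdict.

**Last checks**
- **Cup:** it stood upright on the saucer, about 5 mm off centre by the side view (limit 26 mm).
- **Shell:** still in its pocket. The dot was about 1 mm from the nozzle tip by the top and side views and about 2.5 mm by the wrist view (limit 8 mm). Releasing the tray did not move it.
- **Name-card stand and cheesecake:** both looked untouched in the last top view. I did not measure the jar again, but the arm never worked near it after the first approach.
- **Robot:** clear of everything, with only sensor-level forces.

**What disagreed or went wrong**
- The top and side cameras disagree by 2–5 mm in x, so I compared dot and nozzle within each camera.
- The tray turned in the grip. One correction moved the dot the wrong way by about 3 mm, and I fixed it by turning the gripper.
- When I set the cup down, the contact force briefly reached about 26 N.

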